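# Set up the two-tier topping stand

### The arm

A 6-joint arm with a two-finger parallel gripper is mounted at the origin on the work surface. World frame = base frame: x ahead of the robot, y to its left, z up, the work surface at z = 0. Lengths are in mm, angles in rad, forces in N, time in s.
With the tool pointing down it reaches from about 350 to 775 mm from the base axis. Payload 7.3 kg.
Tool frame: the origin (TCP) lies midway between the tips of the shut fingers; the grasp point (between the pads) lies 19 mm behind it; z points along the fingers, x is the direction in which the jaws open and shut, and the axes are right-handed (so a half turn about z gives the same grasp; the last joint's range is limited). The gripper opens to 92 mm and grips with 3 to 60 N. Pads are 19 mm wide; open, the fingers measure 130 mm over their backs; the gripper's body (75 mm by 190 mm) begins 47 mm behind the grasp point.
Start: joints at [-1.473, 0.342, 1.524, -0, 1.275, -0.146], TCP at [126.753, -509.492, 192.041] pointing down, gripper open.
Joint ranges: [-2.53, 2.53], [-0.77, 2.02], [0.04, 2.7], [-1, 4.14], [0.28, 2.66], [-3.11, 3.11]. Speed limits (rad/s): [2.57, 2.57, 3.14, 3.14, 3.14, 3.14].

### API

Orientations are given as [roll, pitch, yaw] about the fixed x, y, z axes, in that order (R = Rz(yaw) Ry(pitch) Rx(roll)).
In Python, from plant import bot gives the robot as it stands.
- The arm moves only by the shell command python3 -m pendant 'ROWS' [OPENING]. ROWS is JSON, a list of rows, each an object with "linear": the shift along the world's x, y, z in mm, a list of three; "twist": the turn about the world's z in degrees. In form: [{"linear": [x, y, z], "twist": twist}, ...]. A call has 1 to 20 rows; each row is the pose to reach, as a shift and turn from the pose commanded when the call began; what a row does not reach only later rows make up. A row lasts 1/8 s, in which the tool goes at most 62.5 mm and 10.7 degrees, less where a joint would pass 70% of its speed; a pose out of reach is approached as far as the arm can. A call with a gripper value outside its range is refused whole. OPENING is the closure in counts, from 0 (fully open) to 255 (shut), set as the call begins (- or left out, the last holds). The fingers move at their own pace and stop on an object; the grip force is fixed at half the most. Time passes only in rows, so rows that repeat a pose let the fingers close. It gives the time, the measured TCP pose, the force and the opening at its end, in the units of the state.
- bot.get_obs(): the state, without advancing time (a new reading comes with each control period).
- bot.capture(name): name is "scene" or "side" or "wrist"; returns a dict with "frame" (420x560x3 uint8, blue, green, red), "z_map" (420x560 float32, mm along the optical axis (not along the pixel's ray), 0 where there is no reading), "fx", "fy", "cx", "cy" (pixels), "rvec" (rotation vector, rad) and "tvec" (3), from world to camera coordinates, as OpenCV has them. Camera axes: x right, y down, z forward; pixel columns grow to the right and rows downward; lengths in mm; the calibration is good to about 2 mm. A picture is of the moment at which its call begins.
- bot.close_job(): hands the job in, once; it reports no verdict.
The state is a dict: "time": time; "joint_positions": joint angles; "dq": joint speeds; "tau": joint torques, N m; "tool_pos": TCP position; "tcp_rot": TCP orientation; "contact_force": force on the tool from outside, world axes, zero at the start; "moment": the same for the moment, N m; "grip_width": finger opening in mm.
Only numpy, scipy, OpenCV 4.12 (cv2) and the standard library are available. Lean on these libraries where they do the work, as an engineer would, in place of code of your own. Each camera call takes 0.05 s, during which the arm holds its last target. There are 200 camera calls.

### The job

Set up the topping stand: first push the folded prop leg of the stand outwards until it presses firmly against its stop, but without forcing it. Then lift the topping tray by its handle and set it down gently on top, low-walled end over the leg, so that its three lugs drop fully into the sockets of the stand and the leg. Leave the tubs in the stand and everything else on the counter where they are.

Things in the scene. Friction and masses are not known exactly. Their poses are not given: they have to be found in the camera images.
- stand: steel stand fixed to the counter. Origin: centre of underside; x to its rear, y left, z up. Open lower tray 100 (x) by 180 (y) mm, walls 45 mm high; tubs in it are lower. Rear posts at x +38, y +-75 mm, 100 mm high, a socket in each top. At the front middle (x -62 mm, y 0) a hinge post, 16 mm diameter, 94 mm high, carries the prop leg. Tools can come down over the lower tray
- leg (a joint): prop leg on a vertical hinge, rad: 0 = folded along the lower tray's front, pointing to the stand's +y; grows as it swings out, counter-clockwise from above, to the stop, where it points about straight out (stand's -x, about a right angle). Stiff: 0.18 N m to turn (4 N at leg_push); stays where left, no spring. At the stop force rises steeply: press firmly, 10 to 20 N, not over 40 N
- leg_hinge (a point): fixed point on the leg's vertical hinge axis, at the top of the hinge post (94 mm above the counter)
- leg_push (a point): centre of the leg's flat inner face (push here), 42 mm from the hinge axis, 72 mm above the counter. x points out of the face, against the push; y along the leg to its free end; z up. The bar is 10 mm thick, 52 to 86 mm above the counter; face free from 11 to 61 mm from the hinge axis, which lies in the bar's centre plane. Folded, it stands just outside the lower tray and above its wall
- leg_socket (a point): centre of the socket mouth at the leg's free end, 75 mm from the hinge axis, 100 mm above the counter. All three sockets are alike: 28 mm square blocks with a square hole 18 mm wide, 17 mm deep, rim chamfered 2 mm. Below the block the leg's post is 18 mm square
- socket_left (a point): centre of the mouth of the rear socket on the stand's +y side, 100 mm above the counter
- socket_right (a point): centre of the mouth of the rear socket on the stand's -y side, 100 mm above the counter
- tray: loose steel tray 205 (x) by 180 (y) mm, 0.35 to 0.65 kg, standing on three lugs. Origin: under its centre, level with the lug tips; x to its rear, y left, z up. Front (-x) wall 12 mm high, others 34. Underside 14 mm above the origin. Lugs: round, 14 mm diameter, 14 mm long, tips tapered to 8 mm. Seated, its underside rests on the three socket blocks and its axes point as the stand's
- tray_handle (a point): centre of the straight black grip bar over the tray's middle, 105 mm above the tray's origin: 110 mm long along the tray's x, 14 by 14 mm in section, on two uprights 50 mm either side; free space all round and below it
- lug_left (a point): root of the rear lug on the tray's +y side, at the underside of the tray (x +87.5, y +75 mm); fits socket_left; the lug tip is 14 mm below
- lug_right (a point): root of the rear lug on the tray's -y side (x +87.5, y -75 mm); fits socket_right
- lug_front (a point): root of the single lug in the middle of the low-walled front (x -87.5 mm, y 0); fits leg_socket
- tub0: small clear lidded tub, 44 mm diameter, 36 mm high, standing in the stand's lower tray, right half; to be left alone. Origin: centre of its underside
- tub1: the same small tub in the left half of the lower tray; to be left alone. Origin: centre of its underside
- shaker: glass salt shaker with steel cap, 40 mm diameter, 85 mm high; to be left alone. Origin: centre of its underside
- sauce: amber sauce bottle, 60 mm diameter, 170 mm high; to be left alone. Origin: centre of its underside
- bowl: white ceramic bowl, 130 mm diameter, 50 mm high; to be left alone. Origin: centre of its underside
- mug: steel cup, 76 mm diameter, 85 mm high; to be left alone. Origin: centre of its underside
- spatula: spatula lying on the counter, handle towards the robot; to be left alone. Origin: centre of its underside
Not all that is in view belongs to the job. What is shaped like the stand but blue or yellow is not meant.

How it is judged:
By the outcome, as a careful person would: the job done as asked, in the order asked, and still so for the second after the job is handed in, with the robot touching nothing.
It also fails if it takes over 72 s, if anything falls off the work surface, if the arm or the gripper's body presses on something with over 40 N, if the wrist force passes 120 N, or if a joint passes its speed limit or range.

## Working session

There is one attempt and no reset: what is moved stays moved. The work goes in short steps, Python scripts to look and compute and a shell command to move; the robot and the scene stay as the last step left them, time stands still between calls to the robot, and variables do not carry over. Pictures are saved under pics/ and viewed, about 8 in all and at most 12, crops included, and the job is handed in when it is done.

```bash
mkdir -p pics; cat > h.py <<'E'
import numpy as np, cv2
from plant import bot
def cap(n,save=None):
    c=bot.capture(n)
    if save: cv2.imwrite('pics/'+save,c['frame'])
    np.savez('pics/last_'+n+'.npz',**c); return c
def load(n): return dict(np.load('pics/last_'+n+'.npz'))
def w(c,u,v,d=None):
    R=cv2.Rodrigues(c['rvec'])[0]; u=np.asarray(u);v=np.asarray(v)
    z=c['z_map'][v.astype(int),u.astype(int)] if d is None else d
    p=np.stack([(u-c['cx'])/c['fx']*z,(v-c['cy'])/c['fy']*z,z+0*u],-1)
    return (p-c['tvec'].ravel())@R
def onz(c,u,v,h):
    R=cv2.Rodrigues(c['rvec'])[0]; o=-R.T@c['tvec'].ravel()
    r=R.T@np.array([(u-c['cx'])/c['fx'],(v-c['cy'])/c['fy'],1]); return o+r*(h-o[2])/r[2]
def proj(c,P): return cv2.projectPoints(np.float64(P).reshape(-1,1,3),c['rvec'],c['tvec'],np.array([[c['fx'],0,c['cx']],[0,c['fy'],c['cy']],[0,0,1.]]),None)[0][:,0]
E
python3 - <<'E'
from h import *
a=cap('scene','scene.png');b=cap('side','side.png')
for c in(a,b): 
    R=cv2.Rodrigues(c['rvec'])[0]; print(-R.T@c['tvec'].ravel(), c['fx'])
print(bot.get_obs())
E
```

```text
[1251.49511289   55.9696936  1076.18044962] 382.40831673198545
[234.7238586  965.73739335 959.59920594] 480.9569357958711
{'time': 0.1, 'joint_positions': array([-1.47301715e+00,  3.42654485e-01,  1.52489617e+00, -2.54467689e-06,
        1.27541988e+00, -1.46017813e-01]), 'dq': array([ 0.00076945, -0.00149716, -0.00124589, -0.00057929, -0.00013259,
       -0.00030361]), 'tau': array([ 1.27343243e-03, -4.32003736e+01, -2.44694781e+01,  7.18529779e-02,
        5.25656564e-02, -5.68904352e-05]), 'tool_pos': array([ 126.70095329, -509.06434557,  191.42259242]), 'tcp_rot': array([-3.14139458e+00,  1.36356891e-03, -1.32699846e+00]), 'contact_force': array([0.3669372 , 0.82234805, 0.52583602]), 'moment': array([ 0.01571824,  0.06689227, -0.00846504]), 'grip_width': 91.99148713362067}
```

View pics/scene.png

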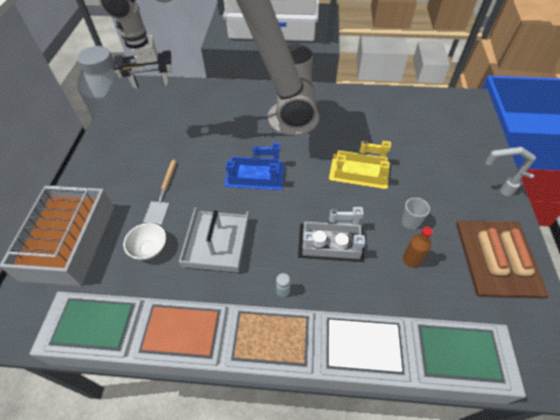

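View pics/side.png

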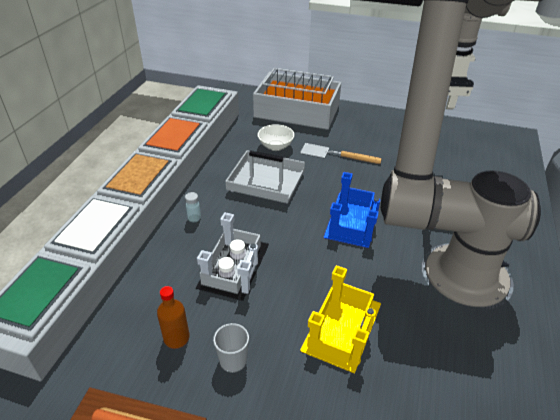

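Candidates for the stand in the scene view: grey stand with white tubs (333,241), blue (255,170), yellow (361,167). I choose the grey one. The loose tray is at (215,240). Next, one close composite of the stand and tray in both views.

```bash
python3 - <<'E'
from h import *
a=load('scene');b=load('side')
def cr(c,u,v,wd,ht,s): return cv2.resize(c['frame'][v:v+ht,u:u+wd],None,fx=s,fy=s,interpolation=cv2.INTER_CUBIC)
top=np.hstack([cr(a,290,200,80,65,5),cr(b,190,205,80,100,5)[:500][:325] if 0 else cr(b,190,207,80,65,5)])
cv2.imwrite('pics/c1.png',np.vstack([top, np.hstack([cr(a,175,205,80,55,5)[:275],cr(b,222,147,86,59,5)[:275,:400]])]))
E
```

```text
(no output)
```

View pics/c1.png

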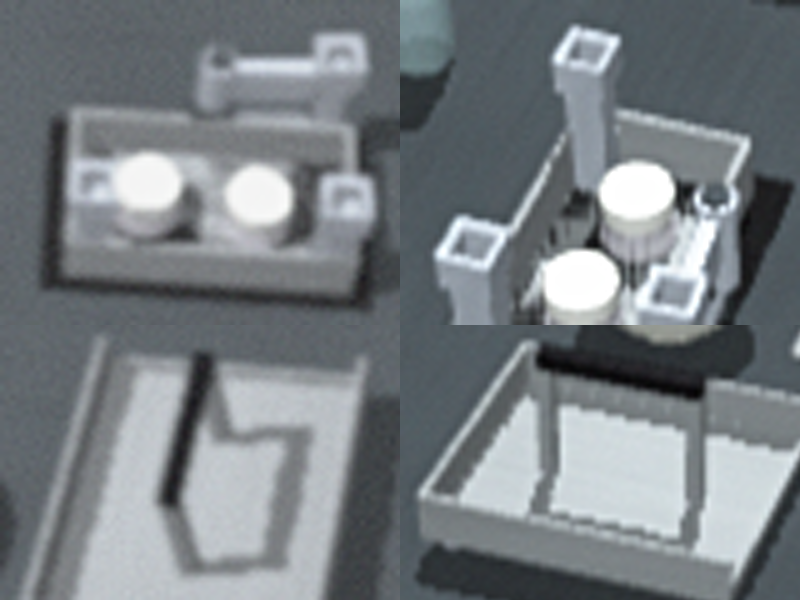

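Grey stand confirmed. Scene mouths: right (309.4,237.4), left (359.4,239.4), leg (358.4,211), hinge (333.6,211.4). The side view shows the same four at (227.6,216.6), (204.6,255.6), (244.2,265.4) and (253.4,245.6). The grip bar runs (215.6,210.6)–(209,240) in the scene view and (250,153)–(283,159.6) in the side view.

```bash
cat >> h.py <<'E'
def tri(a,b,p,q):
    M=[]
    for c in (a,b):
        K=np.array([[c['fx'],0,c['cx']],[0,c['fy'],c['cy']],[0,0,1.]])
        M.append(K@np.c_[cv2.Rodrigues(c['rvec'])[0],c['tvec'].ravel()])
    X=cv2.triangulatePoints(M[0],M[1],np.float64(p).reshape(2,1),np.float64(q).reshape(2,1)).ravel(); return X[:3]/X[3]
E
python3 - <<'E'
from h import *
np.set_printoptions(precision=1,suppress=True)
a=load('scene');b=load('side')
for n,p,q in [('R',(309.4,237.4),(227.6,216.6)),('L',(359.4,239.4),(204.6,255.6)),('leg',(358.4,211),(244.2,265.4)),('hinge',(333.6,211.4),(253.4,245.6)),('bar -x',(215.6,211),(283,159.6)),('bar +x',(209,240),(250,153))]:
    h=112 if 'bar' in n else (94 if n=='hinge' else 100)
    print(n,tri(a,b,p,q),onz(a,*p,h),onz(b,*q,h))
# tray walls from depth: height map
for c in(a,b):
    v,u=np.mgrid[0:420,0:560]; P=w(c,u,v)
    ok=(c['z_map']>0)
    d=P[ok]; 
    m=(d[:,1]>-330)&(d[:,1]<40)&(d[:,0]>400)&(d[:,0]<800)&(d[:,2]>8)&(d[:,2]<140)
    d=d[m]; print(len(d))
    np.save('pics/t%d.npy'%(c is b),d)
    bar=d[(d[:,2]>100)&(d[:,1]<-50)]; print('bar',len(bar),bar.mean(0) if len(bar) else '',bar.min(0),bar.max(0))
    g=d[(d[:,2]>26)&(d[:,2]<40)]
    (cx,cy),s,an=cv2.minAreaRect(g[:,:2].astype(np.float32)); print(cx,cy,s,an)
    # max height grid
    H=np.zeros((20,20))
    for p in d:
        i=int((p[0]-400)/20);j=int((p[1]+330)/20)
        if 0<=i<20 and j<20: H[i,j]=max(H[i,j],p[2])
    print(H.astype(int))
E
```

```text
R [642.5  83.3  97.9] [646.3  85.1 100. ] [640.6  83.4 100. ]
L [641.5 233.5  98.7] [642.3 233.2 100. ] [640.9 234.6 100. ]
leg [537.5 234.6  99. ] [538.3 234.4 100. ] [537.2 235.4 100. ]
hinge [540.8 158.3  92.7] [541.1 157.8  94. ] [540.5 159.9  94. ]
bar -x [ 574.  -211.1  104.3] [ 579.2 -209.1  112. ] [ 571.  -200.3  112. ]
bar +x [ 681.9 -210.8  106.5] [ 684.6 -209.7  112. ] [ 679.1 -202.8  112. ]
3619
bar 169 [ 632.9 -210.5  111.3] [ 572.6 -219.5  100. ] [ 685.3 -203.3  118. ]
648.3618774414062 -129.861572265625 (380.62188720703125, 231.57974243164062) 77.39350891113281
[[  0   0   0   0   0   8   0   0   0   0   0   0   0   0   0   0   0   0
    0   0]
 [  0   0   0   0   0   0   0   0   0   8   0   0   0   0   0   0   0   0
    0   0]
 [  0   0   0   0   0   0   0   0   0   0   0   0   0   0   0   0   0   0
    0   0]
 [  0   0   0   0   0   0   0   0   0   0   8   0   0   0   0   0   0   0
    0   0]
 [  0   0   0   0   0   0   0   0   0   0   0   0   0   0   0   0   0   0
    0   0]
 [  0   0   0   0   0   0   0   0   0   0   0   0   0   0   0   0   0   0
    0   0]
 [  0  
[... 2361 characters left out ...]
   0   0
    0   0]
 [  0  34  21  21  22 113 114  22  21  32  51   0   0   0   0   0   0   0
    0   0]
 [  0  33  21  23  21 114 115  21  21  35  51   0   0   0   0   0   0   0
    0   0]
 [  0  29  22  21  21 110 107  23  21  46  51   0   0   0   0   0   0   0
    0   0]
 [  0  51  20  24  22  22  21  23  21  33  53   0   0   0   0   0   0   0
    0   0]
 [ 43  51  50  51  52  52  49  51  47  52  51   0   0   0   0   0   0   0
    0   0]
 [  0   0   0   0   0   0   0   0   0   0   0   0   0   0   0   0   0   0
    0   0]
 [  0   0   0   0   0   0   0   0   0   0   0   0   0   0   0   0  87  87
   84   0]
 [  0   0   0   0   0   0   0   0   0   0   0   0   0   0   0   0  88  88
   85   0]]
```

Measured layout, all consistent with the text:
- **Stand:** yaw is about 0, with the hinge at (541.5,158.3). The rear sockets are at x≈642, y 83.4 and 233.5.
- **Tray:** yaw is about 0, with its low wall towards -x. The bar is centred at (629,-210.5) and its top is at z≈112.

Next I move over the stand with shut fingers and the tool's x along world x.

```bash
python3 -m pendant '[{"linear":[373,309,9],"twist":76},{"linear":[373,309,9],"twist":76},{"linear":[373,309,9],"twist":76},{"linear":[373,309,9],"twist":76},{"linear":[373,309,9],"twist":76},{"linear":[373,309,9],"twist":76},{"linear":[373,309,9],"twist":76},{"linear":[373,309,9],"twist":76},{"linear":[463,709,9],"twist":76},{"linear":[463,709,9],"twist":76},{"linear":[463,709,9],"twist":76},{"linear":[463,709,9],"twist":76},{"linear":[463,709,9],"twist":76},{"linear":[463,709,9],"twist":76},{"linear":[463,709,9],"twist":76},{"linear":[463,709,9],"twist":76},{"linear":[463,709,9],"twist":76},{"linear":[463,709,9],"twist":76}]' 255
python3 - <<'E'
from h import *
np.set_printoptions(precision=2,suppress=True)
c=cap('wrist','w1.png')
H=(541.5,158.3); P=[[*H,94],[467+75,233.4,100],[642,233.4,100],[642,83.4,100]]
print(proj(c,P),bot.get_obs()['tool_pos'],bot.get_obs()['tcp_rot'])
E
```

```text
time: 2.35
tool_pos: [589.7, 198.2, 201.1]
tcp_rot: [3.141, 0.0, -0.002]
contact_force: [-0.1, -0.1, 0.1]
grip_width: 0.0
[[222.51 246.75]
 [217.78 162.9 ]
 [341.42 162.52]
 [333.5  324.06]] [589.79 198.2  201.19] [ 3.14 -0.   -0.  ]
```

View pics/w1.png

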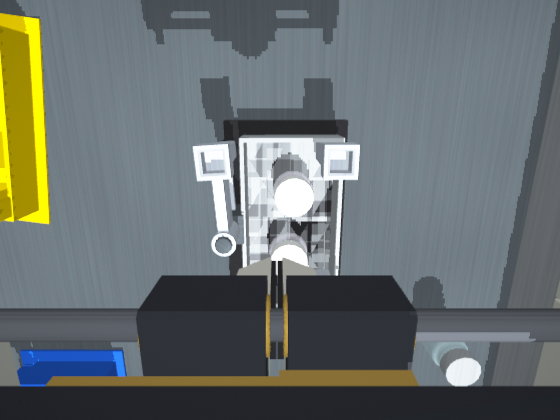

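The wrist view shows the leg socket at (212,161), the hinge at (223,244) and the left socket at (341,161). The leg is folded with a few degrees of slack, and the rest agrees within about 2 mm. I descend behind the leg over the lower tray.

```bash
python3 -m pendant '[{"linear":[-5,0,-40],"twist":0},{"linear":[-5,0,-80],"twist":0},{"linear":[-5,0,-115],"twist":0},{"linear":[-5,0,-135],"twist":0},{"linear":[-5,0,-141],"twist":0},{"linear":[-12,0,-141],"twist":0},{"linear":[-16,0,-141],"twist":0},{"linear":[-18,0,-141],"twist":0},{"linear":[-18,0,-141],"twist":0}]'
```

```text
time: 3.52
tool_pos: [571.9, 199.6, 60.7]
tcp_rot: [-3.141, -0.001, -0.0]
contact_force: [0.3, 0.5, -0.7]
grip_width: 0.2
```

```bash
python3 -m pendant '[{"linear":[-7,2,0],"twist":5},{"linear":[-14,3.6,0],"twist":10},{"linear":[-18,4.8,0],"twist":15},{"linear":[-22,5.8,0],"twist":20},{"linear":[-26,6.3,0],"twist":25},{"linear":[-30,6.6,0],"twist":30},{"linear":[-34.3,6.3,0],"twist":35},{"linear":[-38.4,5.9,0],"twist":40},{"linear":[-42.4,5,0],"twist":45},{"linear":[-46.4,3.9,0],"twist":50},{"linear":[-50.2,2.4,0],"twist":55},{"linear":[-53.9,0.6,0],"twist":60},{"linear":[-57.3,-1.6,0],"twist":65},{"linear":[-60.7,-4,0],"twist":70},{"linear":[-60.7,-4,0],"twist":70}]'
```

```text
time: 5.4
tool_pos: [511.1, 195.5, 60.3]
tcp_rot: [3.141, -0.0, 1.22]
contact_force: [0.3, -0.5, 0.5]
grip_width: 0.5
```

```bash
python3 - <<'E'
from h import *
c=cap('scene');d=cap('side')
s=lambda c,u,v: cv2.resize(c['frame'][v:v+75,u:u+80],None,fx=5,fy=5,interpolation=cv2.INTER_CUBIC)
cv2.imwrite('pics/p2.png',np.hstack([s(c,290,190),s(d,200,205)]))
E
```

```text
(no output)
```

View pics/p2.png

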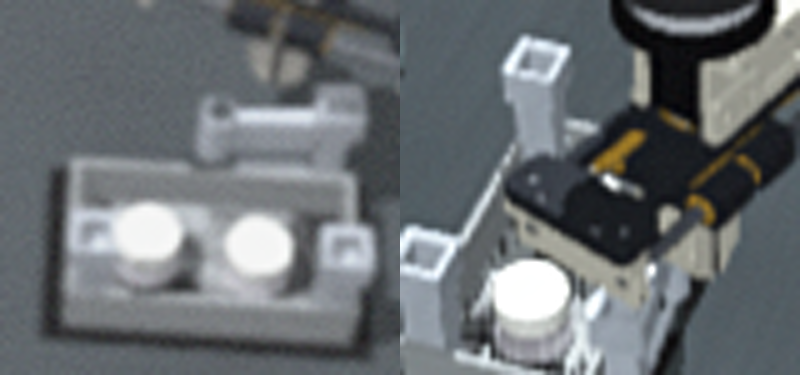

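The scene crop shows the leg still folded and the finger at about (345,203), on the robot side of the bar. I need to know why before moving on.

```bash
python3 - <<'E'
from h import *
np.set_printoptions(precision=1,suppress=True)
c=load('scene');d=load('side')
for k in(c,d): print(proj(k,[[511,195.5,60],[511,195.5,80],[541.5,158.3,94],[537,234,100],[467,160,100]]))
o=bot.get_obs();print(o['tool_pos'],o['contact_force'],o['joint_positions'])
v,u=np.mgrid[0:420,0:560]
for k in(c,d):
    P=w(k,u,v)[k['z_map']>0]; m=(P[:,0]>440)&(P[:,0]<556)&(P[:,1]>140)&(P[:,1]<260)&(P[:,2]>20)
    P=P[m]; H=np.zeros((12,12),int)
    for p in P:
        i,j=int((p[0]-440)/10),int((p[1]-140)/10);H[i,j]=max(H[i,j],p[2])
    print(H)
s=lambda c,u,v: cv2.resize(c['frame'][v:v+75,u:u+100],None,fx=4,fy=4,interpolation=cv2.INTER_CUBIC)
q=cap('wrist')['frame']
cv2.imwrite('pics/p3.png',np.vstack([np.hstack([s(c,290,170),s(d,200,225)]),np.hstack([q[:,:400][60:360],q[60:360,160:]])]))
E
```

```text
[[344.1 210.6]
 [344.9 207. ]
 [333.8 211.5]
 [358.3 210.7]
 [334.4 191.8]]
[[260.1 267.4]
 [260.  261.9]
 [253.2 245.1]
 [244.5 265. ]
 [281.2 250.3]]
[511.4 195.6  60.2] [-0.  -0.   0.5] [ 0.2  0.5  1.6  0.   1.  -1. ]
[[  0   0   0   0   0   0   0   0 469 466   0   0]
 [205   0   0   0   0   0   0   0 457 459 453   0]
 [453 261   0   0   0   0   0   0 453 455 452   0]
 [454 263   0   0   0   0   0   0 446 455 455   0]
 [453 263   0   0 449 450 452 452 452 459 460   0]
 [450 451 450 452 453 454 456 455 457 461 461 175]
 [457 456 456 456 457 456 458 457 458 461 461 460]
 [460 458 458 457 459 457 457 457 456 456 461 457]
 [462 460 458 457 457 456 454 454 453 452 454 456]
 [460 461 454 454 455 453 451 450 448 446 447 448]
 [458 456 451 448 447 445 442 446 439 434 436 439]
 [450 452 441 441 441 431 429 420 205 206 207 205]]
[[471   0   0   0   0   0   0   0 465 465 456   0]
 [465   0   0   0   0   0   0   0 458 459 456   0]
 [460 262 261 262 260   0   0   0 452 454 452 425]
 [455 427 431 433 439 440 443 444 445 453 454 439]
 [452 442 444 447 448 449 450 451 452 457 458 455]
 [453 448 452 451 453 454 454 454 455 459 460 459]
 [458 453 455 455 457 455 456 456 456 456 459 459]
 [459 460 456 456 456 455 456 455 456 454 457 457]
 [460 459 455 456 455 455 455 454 453 452 455 454]
 [459 458 454 452 452 450 450 449 446 445 446 446]
 [455 455 449 448 446 444 442 440 437 204 432 432]
 [449 449 444 438 435 432 426   0 202 203 204 206]]
```

View pics/p3.png

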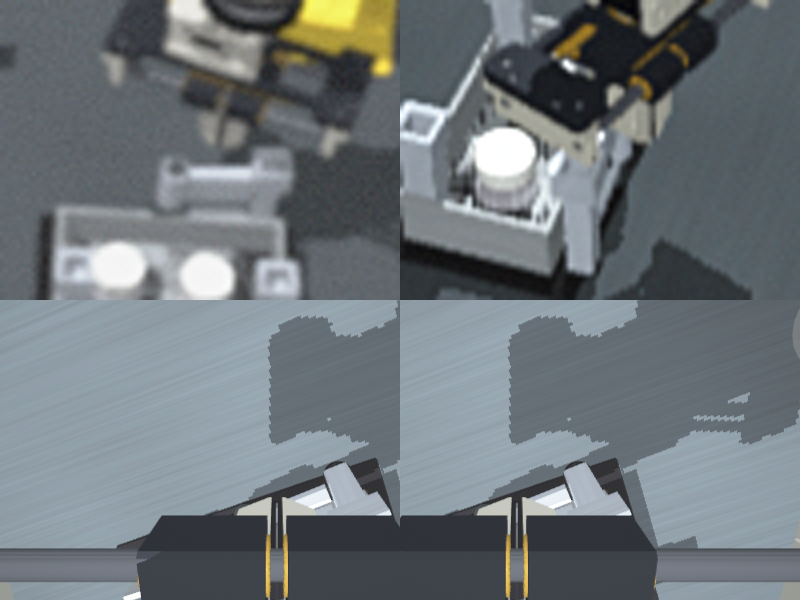

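```bash
python3 - <<'E'
from h import *
np.set_printoptions(precision=1,suppress=True,linewidth=150)
for n,us,vs in (('scene',range(342,350),range(196,214)),('side',range(258,270),range(248,272))):
    c=load(n); print(n)
    for v in vs:
        P=w(c,np.array(us),np.full(len(us),v)); print(v,[tuple(int(x) for x in p) for p in P][::2], c['frame'][v,us[3]])
E
```

```text
scene
196 [(542, 174, 176), (541, 180, 176), (544, 185, 180), (546, 190, 182)] [83 90 97]
197 [(540, 175, 168), (540, 181, 168), (545, 185, 176), (548, 191, 180)] [89 94 97]
198 [(514, 180, 130), (517, 185, 135), (543, 186, 169), (547, 192, 174)] [91 93 94]
199 [(517, 180, 129), (518, 186, 131), (518, 192, 132), (545, 193, 167)] [86 89 89]
200 [(514, 181, 121), (516, 187, 124), (522, 192, 131), (524, 197, 135)] [86 87 89]
201 [(517, 181, 118), (518, 187, 120), (516, 193, 119), (523, 198, 129)] [91 92 92]
202 [(516, 182, 112), (518, 188, 116), (520, 193, 118), (519, 200, 118)] [88 89 91]
203 [(515, 182, 106), (518, 188, 110), (521, 194, 116), (521, 200, 115)] [90 90 92]
204 [(516, 183, 101), (514, 190, 100), (520, 195, 109), (523, 200, 113)] [101 103 103]
205 [(442, 196, 0), (517, 190, 99), (518, 196, 101), (522, 201, 106)] [102 105 102]
206 [(450, 196, 3), (447, 203, 0), (518, 196, 96), (448, 216, 3)] [102 103 100]
207 [(454, 196, 3), (451, 203, 0), (447, 211, -4), (450, 217, 0)] [100 100  97]
208 [(457, 196, 1), (458, 203, 3), (456, 210, 1), (455, 217, 1)] [94 89 84]
209 [(462, 196,
[... 2408 characters left out ...]
17, 130, 0), (512, 127, -2)] [102  95  86]
266 [(534, 147, 7), (531, 139, 0), (525, 139, 1), (521, 135, -1), (515, 135, 0), (510, 133, 0)] [101  94  83]
267 [(536, 142, -2), (528, 146, 4), (523, 145, 5), (519, 140, 1), (515, 135, -3), (509, 138, 2)] [101  94  82]
268 [(533, 149, 1), (528, 147, 0), (524, 143, -1), (518, 145, 2), (514, 139, -2), (508, 139, 0)] [100  93  85]
269 [(534, 147, -4), (528, 147, -2), (522, 148, 0), (518, 145, -1), (511, 148, 4), (507, 142, 0)] [100  93  85]
270 [(532, 154, 0), (526, 154, 2), (521, 150, 0), (516, 149, 0), (511, 147, 0), (506, 147, 1)] [97 92 82]
271 [(530, 158, 0), (525, 155, -1), (519, 156, 2), (515, 152, -1), (509, 153, 2), (504, 153, 3)] [99 94 84]
```

Depth shows the real fingertip at z≈95 while the reported TCP z is 60. The tool passed just over the bar and touched nothing. The reported height is therefore about 33 mm too low, while xy agrees. I go back behind the leg and check this there before going lower.

```bash
python3 -m pendant '[{"linear":[0,0,15],"twist":0},{"linear":[0,2,25],"twist":-10},{"linear":[15,3,25],"twist":-20},{"linear":[30,4,25],"twist":-30},{"linear":[45,4,25],"twist":-40},{"linear":[60,4,25],"twist":-50},{"linear":[66,4,25],"twist":-60},{"linear":[66,4,15],"twist":-70},{"linear":[66,4,5],"twist":-70},{"linear":[66,4,0],"twist":-70},{"linear":[66,4,0],"twist":-70}]'
cat > tip.py <<'E'
from h import *
np.set_printoptions(precision=1,suppress=True,linewidth=150)
o=bot.get_obs();t=o['tool_pos'];print(t,o['contact_force'])
for n in('scene','side'):
    c=cap(n);v,u=np.mgrid[0:420,0:560];P=w(c,u,v)[c['z_map']>0]
    m=(abs(P[:,0]-t[0])<26)&(abs(P[:,1]-t[1])<16)&(P[:,2]>t[2]-15)&(P[:,2]<t[2]+70)
    Q=P[m]; print(n,len(Q)); 
    for z in range(int(t[2])-15,int(t[2])+70,5):
        q=Q[(Q[:,2]>=z)&(Q[:,2]<z+5)]
        if len(q): print(z,len(q),q.min(0),q.max(0))
E
python3 tip.py
```

```text
time: 6.92
tool_pos: [576.8, 199.5, 59.8]
tcp_rot: [3.141, 0.001, 0.001]
contact_force: [0.9, -0.0, 0.5]
grip_width: 0.5
[576.8 199.5  59.8] [ 0.9 -0.   0.5]
scene 0
side 128
94 7 [571.9 203.2  95.5] [585.  209.8  98.9]
99 8 [574.5 205.2  99.2] [587.5 209.3 102.8]
104 23 [561.6 196.2 104.1] [594.5 212.  108.8]
109 20 [561.1 188.2 109.1] [594.1 210.2 113.4]
114 19 [560.7 190.2 114.2] [594.2 211.3 119. ]
119 24 [559.4 191.7 119.1] [597.4 210.3 123.9]
124 19 [559.7 192.4 124.4] [592.8 210.7 128.9]
```

The offset is confirmed at about 35 mm here, with the finger half-depth about 17 mm. I lower the real tip to z≈56 and approach the leg.

```bash
python3 -m pendant '[{"linear":[0,0,-12],"twist":0},{"linear":[0,0,-24],"twist":0},{"linear":[0,0,-34],"twist":0},{"linear":[0,0,-39],"twist":0},{"linear":[-4,0,-39],"twist":0},{"linear":[-8,0,-39],"twist":0},{"linear":[-10,0,-39],"twist":0},{"linear":[-10,0,-39],"twist":0}]'; python3 tip.py | head -4
```

```text
time: 8.02
tool_pos: [567.1, 199.6, 21.4]
tcp_rot: [-3.141, -0.001, -0.0]
contact_force: [0.6, 0.3, -0.4]
grip_width: 0.2
[567.1 199.6  21.4] [ 0.6  0.3 -0.4]
scene 1
6 1 [589.2 213.2   6.9] [589.2 213.2   6.9]
side 149
```

```bash
python3 -m pendant '[{"linear":[-5,1.5,0],"twist":5},{"linear":[-11,3.2,0],"twist":10},{"linear":[-15,4.3,0],"twist":15},{"linear":[-18.8,5.1,0],"twist":20},{"linear":[-22.8,5.5,0],"twist":25},{"linear":[-26.8,5.5,0],"twist":30}]'
```

```text
time: 8.88
tool_pos: [542.1, 205.3, 21.4]
tcp_rot: [3.14, -0.004, 0.526]
contact_force: [3.5, 1.5, -2.8]
grip_width: 0.5
```

```bash
python3 -m pendant '[{"linear":[-4,-0.4,0],"twist":5},{"linear":[-8.1,-1,0],"twist":10},{"linear":[-12,-2,0],"twist":15},{"linear":[-15.8,-3.3,0],"twist":20},{"linear":[-19.5,-5,0],"twist":25},{"linear":[-23,-6.9,0],"twist":30},{"linear":[-26.3,-9.2,0],"twist":35},{"linear":[-29.5,-11.7,0],"twist":40},{"linear":[-32.4,-14.4,0],"twist":45}]'
```

```text
time: 10.0
tool_pos: [509.2, 191.5, 21.3]
tcp_rot: [3.139, -0.002, 1.311]
contact_force: [2.8, 3.5, -2.3]
grip_width: -0.1
```

```bash
python3 -m pendant '[{"linear":[-1.3,-1.5,0],"twist":2.5},{"linear":[-2.6,-3.1,0],"twist":5},{"linear":[-3.8,-4.7,0],"twist":7.5},{"linear":[-5,-6.3,0],"twist":10},{"linear":[-5,-6.3,0],"twist":10}]'
```

```text
time: 10.62
tool_pos: [503.9, 185.0, 21.3]
tcp_rot: [3.139, -0.001, 1.483]
contact_force: [3.6, 4.8, -1.8]
grip_width: 0.3
```

```bash
python3 -m pendant '[{"linear":[-0.8,-1,0],"twist":1.5},{"linear":[-1.2,-2,0],"twist":3},{"linear":[-1.2,-2,0],"twist":3}]'
```

```text
time: 11.0
tool_pos: [502.5, 182.9, 21.3]
tcp_rot: [3.14, -0.001, 1.534]
contact_force: [3.2, 3.6, -0.8]
grip_width: 0.4
```

```bash
python3 -m pendant '[{"linear":[-0.5,-0.8,0],"twist":1},{"linear":[-0.8,-1.4,0],"twist":2},{"linear":[-0.8,-1.4,0],"twist":2}]'
```

```text
time: 11.38
tool_pos: [501.8, 181.9, 21.3]
tcp_rot: [3.14, -0.002, 1.569]
contact_force: [2.5, 6.1, -1.3]
grip_width: 0.6
```

```bash
python3 -m pendant '[{"linear":[0,-0.5,0],"twist":0},{"linear":[0,-0.8,0],"twist":0},{"linear":[0,-0.8,0],"twist":0}]'
```

```text
time: 11.75
tool_pos: [501.8, 181.8, 21.4]
tcp_rot: [3.139, -0.003, 1.569]
contact_force: [2.7, 9.5, -1.9]
grip_width: 0.6
```

Force is rising without motion, so the leg is at the stop. I press on to about 14 N.

```bash
python3 -m pendant '[{"linear":[0,-0.5,0],"twist":0},{"linear":[0,-1,0],"twist":0},{"linear":[0,-1,0],"twist":0},{"linear":[0,-1,0],"twist":0}]'
```

```text
time: 12.25
tool_pos: [501.8, 181.8, 21.4]
tcp_rot: [3.139, -0.004, 1.569]
contact_force: [2.7, 14.2, -2.8]
grip_width: 0.3
```

```bash
python3 -m pendant '[{"linear":[0,8,0],"twist":0},{"linear":[0,20,0],"twist":0},{"linear":[0,20,40],"twist":0},{"linear":[0,20,90],"twist":0},{"linear":[0,15,144],"twist":0},{"linear":[30,-20,144],"twist":0},{"linear":[50,-75,144],"twist":0},{"linear":[70,-135,144],"twist":0},{"linear":[90,-190,144],"twist":0},{"linear":[105,-250,144],"twist":0},{"linear":[118,-308,144],"twist":0},{"linear":[128,-360,144],"twist":0},{"linear":[128,-389.5,144],"twist":0},{"linear":[128,-389.5,144],"twist":0},{"linear":[128,-389.5,144],"twist":0}]' 0
python3 - <<'E'
from h import *
np.set_printoptions(precision=1,suppress=True)
a=cap('scene');b=cap('side');c=cap('wrist')
print(bot.get_obs()['tool_pos'],bot.get_obs()['grip_width'])
s=lambda c,u,v,W,H: cv2.resize(c['frame'][v:v+H,u:u+W],None,fx=4,fy=4,interpolation=cv2.INTER_CUBIC)
cv2.imwrite('pics/p4.png',np.vstack([np.hstack([s(a,290,180,90,70),s(b,195,205,90,70)]),np.hstack([cv2.resize(c['frame'],(360,270)),s(b,225,120,90,67)[:270]])]))
for k in(a,b): print(proj(k,[[466.5,158.3,100]]))
E
```

```text
time: 14.12
tool_pos: [628.7, -209.4, 164.8]
tcp_rot: [-3.141, -0.001, 1.57]
contact_force: [-0.5, 0.5, 0.1]
grip_width: 91.7
[ 629.  -208.9  165.2] 91.98533741245096Traceback (most recent call last):
  File "<stdin>", line 6, in <module>
    return _nx.concatenate(arrs, 1, dtype=dtype, casting=casting)
           ~~~~~~~~~~~~~~~^^^^^^^^^^^^^^^^^^^^^^^^^^^^^^^^^^^^^^^
ValueError: all the input array dimensions except for the concatenation axis must match exactly, but along dimension 0, the array at index 0 has size 270 and the array at index 1 has size 268
```

```bash
python3 - <<'E'
from h import *
np.set_printoptions(precision=1,suppress=True)
a=load('scene');b=load('side');c=load('wrist')
s=lambda c,u,v,W,H: cv2.resize(c['frame'][v:v+H,u:u+W],None,fx=4,fy=4,interpolation=cv2.INTER_CUBIC)
cv2.imwrite('pics/p4.png',np.vstack([np.hstack([s(a,290,180,90,70),s(b,195,205,90,70)]),np.hstack([cv2.resize(c['frame'],(360,270)),s(b,225,120,90,68)[:270]])]) if 0 else np.vstack([np.hstack([s(a,290,180,90,70),s(b,195,205,90,70)]),np.hstack([cv2.resize(c['frame'],(360,272)),s(b,225,120,90,68)])]))
for k in(a,b): print(proj(k,[[466.5,158.3,100]]))
# lowest finger points
for k in(a,b):
    v,u=np.mgrid[0:420,0:560];P=w(k,u,v)[k['z_map']>0]
    for y0 in(-209-55,-209+55):
        m=(abs(P[:,0]-629)<14)&(abs(P[:,1]-y0)<14)&(P[:,2]>120)&(P[:,2]<240);q=P[m]
        if len(q): print(y0,len(q),np.sort(q[:,2])[:5],q[:,:2].min(0),q[:,:2].max(0))
# bar in wrist depth
v,u=np.mgrid[0:420,0:560];P=w(c,u,v);m=(c['z_map']>0)&(P[...,2]>100)&(P[...,2]<122)&(abs(P[...,1]+210)<40)
q=P[m];print('bar wrist',len(q),q.min(0),q.max(0),q.mean(0))
if len(q):
  f=np.polyfit(q[:,0],q[:,1],1);print(f)
E
```

```text
[[333.9 191.7]]
[[281.6 249.9]]
-264 69 [199.  200.8 202.6 204.2 204.3] [ 619.4 -272.8] [ 639.4 -254.6]
-154 40 [204.3 204.9 205.7 205.9 209.5] [ 625.  -164.3] [ 641.3 -146.2]
-264 37 [197.8 200.8 201.  202.6 203.4] [ 618.1 -276.1] [ 630.8 -252.5]
-154 79 [199.2 201.7 205.3 207.4 207.9] [ 617.4 -162.7] [ 642.4 -142.4]
bar wrist 2856 [ 573.9 -219.1  100.1] [ 683.2 -203.   114.1] [ 624.4 -211.3  111.3]
[  -0.  -194.5]
```

View pics/p4.png

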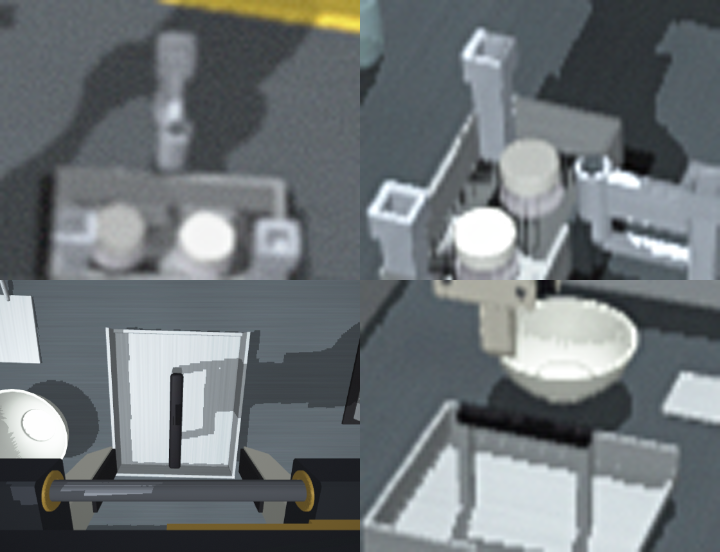

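The leg stands straight out: scene crop (175,55) matches the predicted socket, and the side view agrees. The open fingertips are at z≈200 for a reported 165, so the same 35 mm offset holds. The bar is centred under the jaws at y≈-211. I descend to reported z 51.

```bash
python3 -m pendant '[{"linear":[0,-0.5,-30],"twist":0},{"linear":[0,-0.5,-60],"twist":0},{"linear":[0,-0.5,-85],"twist":0},{"linear":[0,-0.5,-105],"twist":0},{"linear":[0,-0.5,-113],"twist":0},{"linear":[0,-0.5,-114],"twist":0},{"linear":[0,-0.5,-114],"twist":0}]' 0 && python3 tip.py | head -1
python3 - <<'E'
from h import *
np.set_printoptions(precision=1,suppress=True)
c=cap('scene');b=cap('side')
s=lambda c,u,v,W,H: cv2.resize(c['frame'][v:v+H,u:u+W],None,fx=4,fy=4,interpolation=cv2.INTER_CUBIC)
cv2.imwrite('pics/p5.png',np.hstack([s(c,170,180,90,90),s(b,225,110,100,90)]))
E
```

```text
time: 15.15
tool_pos: [629.4, -210.9, 52.1]
tcp_rot: [3.14, 0.001, 1.571]
contact_force: [-0.0, 0.6, 0.7]
grip_width: 91.9
[ 629.4 -210.9   52.1] [-0.   0.6  0.7]
```

View pics/p5.png

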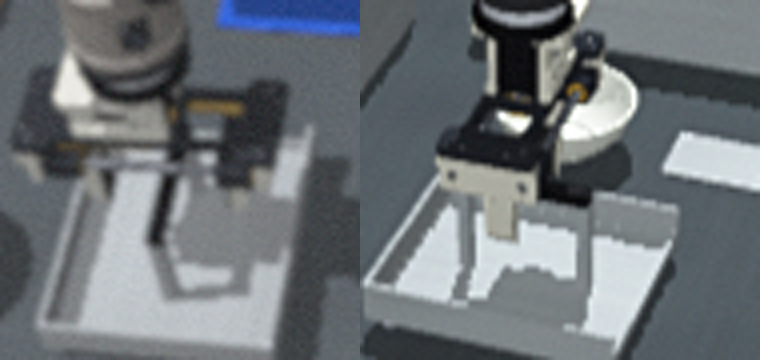

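The fingers straddle the bar and extend below it (side view, finger at (503,215) past the bar at about (570,190)). I close and lift a little.

```bash
python3 -m pendant '[{"linear":[0,0,0],"twist":0},{"linear":[0,0,0],"twist":0},{"linear":[0,0,0],"twist":0},{"linear":[0,0,0],"twist":0},{"linear":[0,0,0],"twist":0},{"linear":[0,0,0],"twist":0},{"linear":[0,0,0],"twist":0},{"linear":[0,0,0],"twist":0}]' 255
python3 -m pendant '[{"linear":[0,0,5],"twist":0},{"linear":[0,0,15],"twist":0},{"linear":[0,0,30],"twist":0},{"linear":[0,0,30],"twist":0}]'
```

```text
time: 16.35
tool_pos: [628.8, -210.9, 51.0]
tcp_rot: [-3.142, -0.0, 1.57]
contact_force: [-1.1, 0.1, -0.2]
grip_width: 16.5
time: 16.85
tool_pos: [630.0, -211.4, 83.3]
tcp_rot: [3.138, 0.002, 1.57]
contact_force: [-0.3, 0.7, -4.0]
grip_width: 13.4
```

Grasped: opening 13.4 mm, Fz about -4 N. I lift clear and carry it over the stand.

```bash
python3 -m pendant '[{"linear":[0,0,25],"twist":0},{"linear":[0,0,65],"twist":0},{"linear":[0,0,100],"twist":0},{"linear":[0,10,110],"twist":0},{"linear":[-5,35,110],"twist":0},{"linear":[-12,70,110],"twist":0},{"linear":[-20,110,110],"twist":0},{"linear":[-30,150,110],"twist":0},{"linear":[-40,190,110],"twist":0},{"linear":[-50,230,110],"twist":0},{"linear":[-60,270,110],"twist":0},{"linear":[-67,305,110],"twist":0},{"linear":[-72,335,110],"twist":0},{"linear":[-75,357,110],"twist":0},{"linear":[-75,369,110],"twist":0},{"linear":[-75,369,110],"twist":0},{"linear":[-75,369,110],"twist":0},{"linear":[-75,369,110],"twist":0}]'
python3 - <<'E'
from h import *
np.set_printoptions(precision=1,suppress=True,linewidth=140)
a=cap('scene');b=cap('side')
o=bot.get_obs();print(o['tool_pos'],o['tcp_rot'],o['contact_force'])
t=o['tool_pos']
# expected tray walls corners: lug z = t.z-51; wall top = +48
for k,n in((a,'scene'),(b,'side')):
    v,u=np.mgrid[0:420,0:560];P=w(k,u,v)[k['z_map']>0]
    zl=t[2]-51
    m=(P[:,2]>zl+36)&(P[:,2]<zl+56)&(abs(P[:,0]-t[0])<130)&(abs(P[:,1]-t[1])<115);q=P[m]
    print(n,len(q),cv2.minAreaRect(q[:,:2].astype(np.float32)),q.min(0),q.max(0))
    # slopes of side walls
    for s in(-1,1):
        e=q[(abs(q[:,1]-(t[1]+s*88))<9)&(abs(q[:,0]-t[0])<85)]
        if len(e)>20: print(' wall y',s,len(e),np.polyfit(e[:,0]-t[0],e[:,1],1),np.median(e[:,2]))
    e=q[(abs(q[:,0]-(t[0]+101))<9)&(abs(q[:,1]-t[1])<75)]
    if len(e)>20: print(' rear',len(e),np.polyfit(e[:,1]-t[1],e[:,0],1),np.median(e[:,2]))
    f=P[(abs(P[:,2]-zl-23)<8)&(abs(P[:,0]-t[0])<95)&(abs(P[:,1]-t[1])<80)]
    if len(f)>50: print(' floor plane',np.linalg.lstsq(np.c_[f[:,:2]-t[:2],np.ones(len(f))],f[:,2],rcond=None)[0]*[1000,1000,1])
s=lambda c,u,v,W,H: cv2.resize(c['frame'][v:v+H,u:u+W],None,fx=4,fy=4,interpolation=cv2.INTER_CUBIC)
cv2.imwrite('pics/p6.png',np.hstack([s(a,280,140,95,120),s(b,190,170,105,120)]))
E
```

```text
time: 19.1
tool_pos: [554.0, 157.2, 191.0]
tcp_rot: [-3.141, 0.0, 1.569]
contact_force: [-0.1, 0.3, -3.5]
grip_width: 13.6
[554.  157.4 191. ] [-3.1  0.   1.6] [ 0.9 -0.4 -3. ]
scene 441 ((556.7462768554688, 156.23098754882812), (181.29080200195312, 204.48138427734375), 89.81975555419922) [454.8  65.3 176. ] [658.9 247.2 195.9]
 wall y -1 61 [-0.  68.3] 189.69442530098382
 wall y 1 99 [ -0.  243.6] 187.15885108334754
 rear 203 [  0.  655.2] 185.17117930955126
 floor plane [ -0.4  -4.  159. ]
side 796 ((556.3118896484375, 155.52444458007812), (188.6895751953125, 206.04446411132812), 89.43777465820312) [452.4  61.4 176. ] [659.9 249.8 195.8]
 wall y -1 149 [-0.  68.8] 184.94655564833036
 wall y 1 335 [ -0. 245.] 183.84383411093629
 rear 134 [  0.  655.4] 185.56817615602182
 floor plane [  0.   -2.4 158. ]
```

View pics/p6.png

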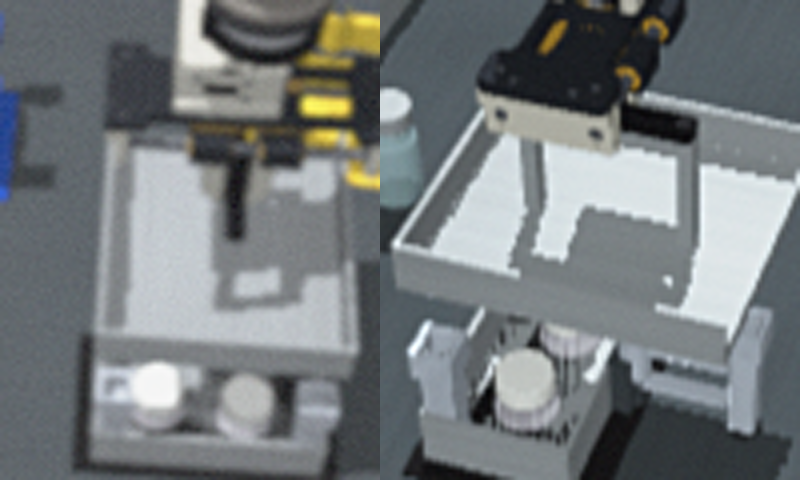

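```bash
python3 - <<'E'
from h import *
np.set_printoptions(precision=4,suppress=True,linewidth=140)
t=np.array([554,157.3,191.])
for n in('scene','side'):
    k=load(n);v,u=np.mgrid[0:420,0:560];P=w(k,u,v)[k['z_map']>0]
    for nm,x,y in(('R',642,83.4),('L',642,233.4),('leg',466.5,158.4)):
        q=P[(abs(P[:,0]-x)<22)&(abs(P[:,1]-y)<22)&(abs(P[:,2]-99)<6)]
        if len(q): print(n,nm,len(q),np.percentile(q,3,0),np.percentile(q,97,0))
    zl=140
    q=P[(abs(P[:,2]-188)<7)]
    for s in(-1,1):
        e=q[(abs(q[:,1]-(t[1]+s*88))<9)&(abs(q[:,0]-t[0])<85)]
        print(' wall y',s,len(e),np.polyfit(e[:,0]-t[0],e[:,1],1))
    e=q[(abs(q[:,0]-(t[0]+103))<9)&(abs(q[:,1]-t[1])<75)]
    print(' rear',len(e),np.polyfit(e[:,1]-t[1],e[:,0],1),e[:,0].min(),e[:,0].max())
    q=P[(abs(P[:,2]-251)<16)&(abs(P[:,0]-t[0])<60)&(abs(P[:,1]-t[1])<12)]
    # projections to inspect: tray rim corners (top outer)
    print(proj(k,[[554.5+sx*102.5,158.4+sy*90,140+(48 if sx>0 else 26)] for sx,sy in((1,1),(1,-1),(-1,1),(-1,-1))]))
E
```

```text
scene R 59 [627.4907  69.4515  93.6467] [654.6916  95.8537 103.0973]
scene L 70 [626.4642 219.738   93.2774] [655.8591 246.9429 103.2724]
 wall y -1 60 [-0.0102 68.3387]
 wall y 1 86 [ -0.0108 243.7716]
 rear 151 [  0.0134 655.0812] 649.6255795573638 658.8751435776672
[[370.2066 227.6493]
 [304.8863 223.6662]
 [365.1105 176.4975]
 [307.3223 173.432 ]]
side L 99 [629.0096 217.6464  93.5082] [656.4051 247.6479 101.9286]
side leg 52 [453.8144 141.8147  93.9689] [469.2295 173.5147 102.3288]
 wall y -1 116 [-0.0102 68.8469]
 wall y 1 231 [ -0.0137 244.8201]
 rear 102 [  0.0081 655.6844] 652.8196634818988 659.856920993519
[[192.404  231.8912]
 [221.8822 186.3117]
 [276.613  258.101 ]
 [297.8043 208.5446]]
```

The tray is level. Depth gives a yaw of about -0.6° and a y about 2 mm low relative to the sockets. The low front is over the leg. I correct and lower until the lug tips are about 5 mm above the mouths.

```bash
python3 -m pendant '[{"linear":[-0.5,2,0],"twist":0.6},{"linear":[-0.5,2,-10],"twist":0.6},{"linear":[-0.5,2,-22],"twist":0.6},{"linear":[-0.5,2,-31],"twist":0.6},{"linear":[-0.5,2,-35],"twist":0.6},{"linear":[-0.5,2,-35],"twist":0.6},{"linear":[-0.5,2,-35],"twist":0.6}]'
cat > m.py <<'E'
from h import *
import sys
np.set_printoptions(precision=4,suppress=True,linewidth=140)
o=bot.get_obs();t=o['tool_pos'];print(t,o['contact_force'],o['grip_width'])
for n in('scene','side'):
    k=cap(n);v,u=np.mgrid[0:420,0:560];P=w(k,u,v)[k['z_map']>0]
    q=P[(abs(P[:,2]-t[2]+3)<7)]
    for s in(-1,1):
        e=q[(abs(q[:,1]-(158+s*88))<9)&(abs(q[:,0]-t[0])<85)]
        print(' wall y',s,len(e),np.polyfit(e[:,0]-t[0],e[:,1],1))
    e=q[(abs(q[:,0]-(t[0]+103))<9)&(abs(q[:,1]-t[1])<75)]
    print(' rear',len(e),np.polyfit(e[:,1]-t[1],e[:,0],1))
    f=P[(abs(P[:,2]-t[2]+31)<6)&(abs(P[:,0]-t[0])<95)&(abs(P[:,1]-t[1])<80)]
    print(' floor',np.linalg.lstsq(np.c_[f[:,:2]-t[:2],np.ones(len(f))],f[:,2],rcond=None)[0]*[1000,1000,1])
a=load('scene');b=load('side')
s=lambda c,u,v,W,H: cv2.resize(c['frame'][v:v+H,u:u+W],None,fx=5,fy=5,interpolation=cv2.INTER_CUBIC)
cv2.imwrite('pics/'+sys.argv[1],np.hstack([s(a,297,205,75,60),s(b,193,210,85,60)]))
E
python3 m.py p7.png
```

```text
time: 20.08
tool_pos: [553.6, 160.2, 156.4]
tcp_rot: [3.141, -0.0, 1.581]
contact_force: [0.2, -0.4, -3.2]
grip_width: 13.8
[553.6411 160.1764 156.4289] [ 0.1713 -0.3786 -3.211 ] 13.81119667009046
 wall y -1 57 [-0.0007 71.2738]
 wall y 1 84 [ -0.0019 246.557 ]
 rear 148 [ -0.0008 654.8687]
 floor [  0.8502  -4.6697 124.3602]
 wall y -1 115 [ 0.0027 71.7363]
 wall y 1 211 [  0.0007 247.3613]
 rear 97 [  0.0018 655.0723]
 floor [  1.7759  -3.8589 123.377 ]
```

View pics/p7.png

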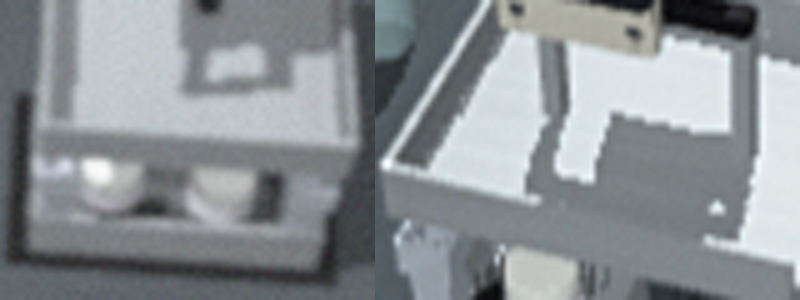

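Now y centre is about 159.1 (target about 158.2), yaw about 0, and x agrees. I take out 0.8 mm and lower slowly with force checks.

```bash
python3 -m pendant '[{"linear":[0,-0.8,0],"twist":0},{"linear":[0,-0.8,-2],"twist":0},{"linear":[0,-0.8,-4],"twist":0},{"linear":[0,-0.8,-6],"twist":0},{"linear":[0,-0.8,-8],"twist":0},{"linear":[0,-0.8,-9],"twist":0},{"linear":[0,-0.8,-9],"twist":0}]'
```

```text
time: 21.05
tool_pos: [553.3, 159.3, 147.0]
tcp_rot: [-3.141, -0.0, 1.581]
contact_force: [0.3, -0.7, -3.4]
grip_width: 13.6
```

```bash
python3 -m pendant '[{"linear":[0,0,-1],"twist":0},{"linear":[0,0,-2],"twist":0},{"linear":[0,0,-3],"twist":0},{"linear":[0,0,-4],"twist":0},{"linear":[0,0,-4],"twist":0}]'
```

```text
time: 21.68
tool_pos: [553.3, 159.3, 142.9]
tcp_rot: [-3.141, -0.0, 1.581]
contact_force: [0.4, -0.1, -3.1]
grip_width: 13.7
```

Still free at about 9 mm into the mouths. Continue to contact.

```bash
python3 -m pendant '[{"linear":[0,0,-1],"twist":0},{"linear":[0,0,-2],"twist":0},{"linear":[0,0,-3],"twist":0},{"linear":[0,0,-4],"twist":0},{"linear":[0,0,-4],"twist":0}]'
```

```text
time: 22.3
tool_pos: [553.3, 159.3, 138.9]
tcp_rot: [-3.141, -0.0, 1.581]
contact_force: [-0.4, -0.6, -3.4]
grip_width: 13.6
```

```bash
python3 -m pendant '[{"linear":[0,0,-0.5],"twist":0},{"linear":[0,0,-1],"twist":0},{"linear":[0,0,-1],"twist":0}]'
```

```text
time: 22.68
tool_pos: [553.3, 159.3, 138.0]
tcp_rot: [-3.142, -0.0, 1.581]
contact_force: [-0.4, -0.5, -3.8]
grip_width: 13.5
```

```bash
python3 -m pendant '[{"linear":[0,0,-0.5],"twist":0},{"linear":[0,0,-1],"twist":0},{"linear":[0,0,-1],"twist":0}]'
```

```text
time: 23.05
tool_pos: [553.4, 159.2, 137.3]
tcp_rot: [3.141, 0.0, 1.581]
contact_force: [-0.7, -1.3, -1.0]
grip_width: 13.4
```

```bash
python3 -m pendant '[{"linear":[0,0,-0.4],"twist":0},{"linear":[0,0,-0.8],"twist":0},{"linear":[0,0,-0.8],"twist":0}]'
```

```text
time: 23.42
tool_pos: [553.5, 159.0, 137.1]
tcp_rot: [3.141, 0.0, 1.581]
contact_force: [-2.5, -2.9, 5.4]
grip_width: 13.6
```

Contact at z 137.1, which is the expected seated height of 137. I release, rise straight up and look.

```bash
python3 -m pendant '[{"linear":[0,0,0],"twist":0},{"linear":[0,0,0],"twist":0},{"linear":[0,0,0],"twist":0},{"linear":[0,0,0],"twist":0},{"linear":[0,0,0],"twist":0},{"linear":[0,0,0],"twist":0},{"linear":[0,0,0],"twist":0},{"linear":[0,0,10],"twist":0},{"linear":[0,0,30],"twist":0},{"linear":[0,0,60],"twist":0},{"linear":[0,0,100],"twist":0},{"linear":[0,0,130],"twist":0},{"linear":[-60,-100,140],"twist":0},{"linear":[-60,-150,140],"twist":0},{"linear":[-60,-200,140],"twist":0},{"linear":[-60,-250,140],"twist":0},{"linear":[-60,-250,140],"twist":0}]' 0
python3 - <<'E'
from h import *
np.set_printoptions(precision=4,suppress=True,linewidth=140)
o=bot.get_obs();print(o['tool_pos'],o['contact_force'],o['grip_width'])
a=cap('scene','s9.png');b=cap('side')
for k in(a,b):
    v,u=np.mgrid[0:420,0:560];P=w(k,u,v)[k['z_map']>0];x=P-[554,158.3,0]
    f=x[(abs(x[:,2]-108)<10)&(abs(x[:,0])<92)&(abs(x[:,1])<80)]
    print('floor',len(f),np.linalg.lstsq(np.c_[f[:,:2],np.ones(len(f))],f[:,2],rcond=None)[0]*[1000,1000,1])
    for s in(-1,1):
        e=x[(abs(x[:,1]-s*88)<9)&(abs(x[:,0])<85)&(abs(x[:,2]-134)<7)]; print('wall',len(e),np.polyfit(e[:,0],e[:,1],1),np.percentile(e[:,2],90))
    e=x[(abs(x[:,2]-134)<7)&(abs(x[:,0]-101)<9)&(abs(x[:,1])<75)];print('rear',np.polyfit(e[:,1],e[:,0],1))
s=lambda c,u,v,W,H: cv2.resize(c['frame'][v:v+H,u:u+W],None,fx=4,fy=4,interpolation=cv2.INTER_CUBIC)
cv2.imwrite('pics/p8.png',np.hstack([s(a,290,165,95,105),s(b,185,190,105,105)]))
E
```

```text
time: 25.55
tool_pos: [493.0, -94.0, 277.0]
tcp_rot: [3.141, 0.001, 1.576]
contact_force: [0.8, 0.6, 0.3]
grip_width: 91.9
[492.9823 -94.0153 276.9963] [0.8074 0.594  0.3119] 91.85856835718421
floor 2106 [ -0.6323  -0.5132 105.1306]
wall 60 [ -0.0001 -87.9586] 137.4036326362505
wall 81 [ 0.0007 87.6068] 136.96373456561278
rear [  0.0006 100.3187]
floor 2548 [  0.3365  -0.2682 104.1073]
wall 184 [  0.0001 -87.2989] 135.65006657010025
wall 219 [ 0.0009 88.344 ] 135.30014126311275
rear [  0.0008 100.9571]
```

View pics/p8.png

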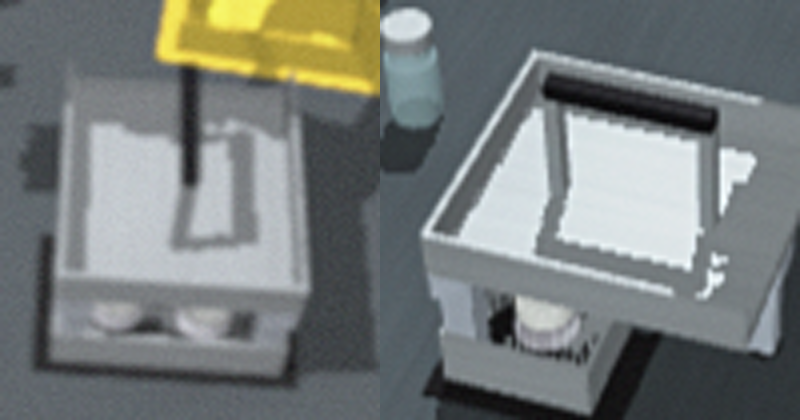

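The tray sits flat on the stand: floor slope is under 0.001, floor height 104.6, which puts the lug tips at z≈86 as expected when seated. The low wall is over the leg, yaw is about 0, and the tubs are in place. Handing in.

```bash
python3 -c "
from plant import bot
print(bot.close_job())"
```

```text
the job is handed in; nothing more can be done
None
```

The job is done and handed in at about 26 s of the 72 s allowed; no verdict came back.

- **Leg:** I swung it out with shut fingers until it stopped moving, then pressed to about 14 N. Cameras showed it pointing straight out.
- **Tray:** I lifted it by the bar, aligned it and lowered it with force checks. The lugs went in freely, and contact came at the expected seated height. It was pressed down with about 5 N before release.

**Last checks:** the tray is level, with its yaw square to the stand and the low wall over the leg. Its floor height puts the lug tips at about 86 mm, which is fully seated. The robot is clear of everything, and the tubs were seen in place. I did not measure the other counter items, but the arm felt no unexpected contact.

**What disagreed:**
- **Tool height:** the real fingertips are about 35 mm higher than the reported TCP height. My first push therefore passed over the leg without touching it. I found this from camera depth and allowed for it from then on.
- **Tray position:** camera estimates over the stand differed by 2–3 mm between methods. I settled it with a small correction, and the lugs fitted without force.

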